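Lock the spindle of the sloping bowl stand

ROBOT

A 7-joint arm with a two-finger parallel gripper is mounted at the origin on the work surface. World frame = base frame: x ahead of the robot, y to its left, z up, the work surface at z = 0. Lengths are in m, angles in rad, forces in N, time in s.
With the tool pointing down it reaches from about 0.4 to 0.85 m from the base axis. Payload 10.4 kg.
Tool frame: the origin (TCP) lies between the finger pads; the fingertips stand 19 mm ahead of it and the grasp point (between the pads) is the TCP (manip.tip_reach is the z of the fingertips in the tool frame, in m); z points along the fingers, y is the direction in which the jaws open and shut (so a half turn about z gives the same grasp; the last joint's range is limited). The gripper opens to 85 mm and grips with 20 to 120 N. Pads are 22 mm wide; open, the fingers measure 114 mm over their backs; the gripper's body (76 mm by 85 mm) begins 54 mm behind the grasp point. The pads swing forward as they close: fully open they stand 13 mm farther back than shut.
Start: joints at [-1.212, 0.332, -0.065, 1.46, 0.022, 1.35, -0.088], TCP at [0.233, 0.58, 0.25] pointing down, gripper open.
Joint ranges: [-2.6, 2.6], [-0.5, 2.12], [-1.47, 1.34], [0.16, 2.42], [-1.27, 4.41], [0.06, 2.06], [-2.6, 2.6]. Speed limits (rad/s): [2.22, 2.22, 2.79, 2.79, 3.14, 3.14, 3.14].

INTERFACE

Orientations are given as a unit quaternion [x, y, z, w].
In Python, from workcell import sensors, cams, manip gives the robot as it stands.
- The arm moves only by the shell command python3 -m jog 'ROWS' [FORCE]. ROWS is JSON, a list of rows, each a list of 3 entries, a list of its own where there are three numbers: the shift along the world's x, y, z in m, then the turn, a rotation vector about the world's x, y, z in rad, then the opening in per cent of the stroke, from 0 (shut) to 100 (fully open). In form: [[[dx, dy, dz], [wx, wy, wz], grip], ...]. A call has 1 to 5 rows; each row shifts and turns the pose as measured when the row begins; what a row does not reach is not made up. A row lasts 1/8 s, in which the tool goes at most 62.5 mm and 10.7 degrees, less where a joint would pass 70% of its speed; a pose out of reach is approached as far as the arm can. A call with a gripper value outside its range is refused whole. The fingers move at their own pace and stop on an object; FORCE is the grip in N (left out, the last holds). Time passes only in rows, so rows that do not move let the fingers close. It gives the time, the measured TCP pose, the force and the opening at its end, in the units of the state.
- sensors.get_obs(): the state, without advancing time (a new reading comes with each control period).
- cams.camera(name): name is "side" or "top" or "wrist"; returns (picture, depth): 400x640x3 uint8, red, green, blue; 400x640 float32, m along the optical axis (not along the pixel's ray), 0 where there is no reading.
- cams.camera_model(name): a dict with "intrinsics" (3x3 intrinsics, pixels), "k1" (the pictures are not rectified: a ray, as slopes to the right and down, at radius r is drawn at 1 + k1 r^2 times it, then the intrinsics apply), "view" (4x4, takes a point from world to camera coordinates). Camera axes: x right, y down, z forward; pixel columns grow to the right and rows downward; lengths in m; the calibration is good to about 2 mm. A picture is of the moment at which its call begins: read the wrist's pose just before it. camera_model takes no time and is no camera call; for the wrist camera it gives the pose at the moment of the call.
- manip.hand_in(): hands the job in, once; it reports no verdict.
The state is a dict: "clock": time; "joint_pos": joint angles; "joint_velocities": joint speeds; "tau": joint torques, N m; "position": TCP position; "ee_rot": TCP orientation; "ft_force": force on the tool from outside, world axes, zero at the start; "torque": the same for the moment, N m; "grip_width": opening from 0.0 (shut) to 1.0 (fully open).
Only numpy, scipy, OpenCV 4.12 (cv2) and the standard library are available. Lean on these libraries where they do the work, as an engineer would, in place of code of your own. Each camera call takes 0.05 s, during which the arm holds its last target.

TASK

The spindle of the sloping bowl stand is adjusted but not yet locked. Hang the red-gripped holding spanner on the square of the spindle sleeve, jaw fully home and tail lying beside the black stop pin so that the pin keeps it from swinging clockwise, and let go of it; then turn the brass locknut clockwise by its bar until it is tight. The sleeve's white pointer must stay on its red mark all along; leave the spanner hanging there and the pots, glass and other tools undisturbed.

Things in the scene. Friction and masses are not known exactly. Their poses are not given: they have to be found in the camera images.
- seat (a point): Point fixed on the stand where the spindle axis meets the top of its grey sloping bed, 60 mm above the table. x points up the slope (24 degrees, away from the robot), z is the spindle axis, square to the bed, leaning 24 degrees from vertical towards the robot. The bed is 120 mm wide (y) and runs from x = -60 to +185 mm.
- stop_pin (a point): Middle of the black stop pin, 10 mm across and 24 mm tall, upright on the bed at x = 172, y = -16 mm in the frame of seat. Same axes as seat. The tail of the seated spanner lies on its +y side with about 3 mm to spare.
- square (a point): Middle of the steel square of the adjusting sleeve, 28 x 28 mm and 14 mm tall, standing on the bed on the spindle axis; turns with the sleeve. Axes as seat while the white pointer (on its -x side) is on the red mark of the bed. Over it, from 16 to 26 mm above the bed, is the locknut's round brass foot, 30 mm across.
- nut_bar (a point): Centre of the grip bar of the brass locknut, on the spindle axis, 44 mm above the bed. The bar is 50 mm long (this point's x), 14 mm thick (y) and 36 mm tall (z, along the spindle axis; 26 to 62 mm above the bed) and turns with the nut. With the sleeve on its mark and joint locknut at 1.0 the bar lies along x of seat.
- locknut (a joint): Turn of the locknut relative to the sleeve, rad, growing clockwise as seen from above; it starts between 0.4 and 0.75 and is tight, against a hard stop, at 1.6. Its thread drags with about 0.22 N m, more than the sleeve does, so an unheld sleeve is carried round with it.
- sleeve (a joint): Turn of the adjusting sleeve on the stand, rad, growing clockwise as seen from above; 0 = white pointer on the red mark, where it starts. Only 0.05 N m of friction. In the seated spanner it has up to about 0.1 rad of play.
- spanner_grip (a point): Centre of the upright red grip block of the loose holding spanner, 17 mm above its underside. Block 44 mm long (x), 16 wide (y), 34 tall (z up). The jaw is towards -x. The spanner starts flat on the table. When seated, its axes lie along those of seat and this point is at x = 72, y = 0, z = 17 mm in the frame of seat.
- spanner_jaw (a point): Centre of the open jaw, 72 mm to -x of the block's centre, 5 mm above the underside; axes as spanner_grip. Jaw 30 mm wide inside, open to -x, throat 14 mm to +x of this point, flared prong tips 25 mm to -x of it, 56 mm wide overall. Lay it on the bed at least 42 mm up the slope of the square and slide it down, under the nut's foot, until the throat meets the square.
- spanner: The whole holding spanner, about 220 g, 210 mm long, steel 10 mm thick, flat underneath, 16 mm wide tail ending at x = +113 mm; balances near the block. Origin under the centre of its grip block, axes as spanner_grip. On the square its weight keeps it hanging there.
- pot_mid (a point): Middle of a small amber glass pot with a black cap, 40 mm across, 48 mm tall; a bystander.
- jar_lid_mid (a point): Middle of a black jar lid, 64 mm across, 14 mm tall, lying on the table; a bystander.
- jar_mid (a point): Middle of a glass jar with a black cap, 72 mm across, 95 mm tall; a bystander.
- bowl_mid (a point): Middle of an amber glass bowl, 150 mm across, 50 mm tall; a bystander.
- spoon_mid (a point): A white plastic spoon lying on the table; a bystander.
- small_wrench_mid (a point): An ordinary small steel wrench lying on the table, too small for the square; a bystander.
Not all that is in view belongs to the job. Of the things shaped like the spanner, the steel one is meant.

How it is judged:
By the outcome, as a careful person would: the job done as asked, in the order asked, and still so for the second after the job is handed in, with the robot touching nothing.
It also fails if it takes over 51 s, if anything falls off the work surface, if the arm or the gripper's body presses on something with over 40 N, if the wrist force passes 120 N, or if a joint passes its speed limit or range.

## Working session

There is one attempt and no reset: what is moved stays moved. The work goes in short steps, Python scripts to look and compute and a shell command to move; the robot and the scene stay as the last step left them, time stands still between calls to the robot, and variables do not carry over. Pictures are saved under pics/ and viewed, and the job is handed in when it is done.

```bash
ls; mkdir -p pics; python3 - <<'E'
from workcell import sensors,cams,manip
import cv2,numpy as np
print(sensors.get_obs())
for n in("top","side"):
    p,d=cams.camera(n); cv2.imwrite(f"pics/{n}0.png",p[:,:,::-1]); np.savez(f"{n}0.npz",p=p,d=d)
    m=cams.camera_model(n); print(n,m)
E
```

```text
pics
{'clock': 0.0, 'joint_pos': array([-1.21160447,  0.33286423, -0.06469538,  1.46096463,  0.02157859,
        1.34992045, -0.08851901]), 'joint_velocities': array([-0.00180808,  0.00026611, -0.00030865,  0.001355  ,  0.00051728,
       -0.00022833,  0.00040693]), 'tau': array([-1.53704721e-03, -6.25459743e+01,  4.82807925e-02, -3.91592252e+01,
        1.60921784e-02,  1.00479749e-02, -3.21215694e-07]), 'position': array([0.23272988, 0.57965886, 0.24950955]), 'ee_rot': array([ 1.89741814e-01,  9.81833748e-01, -7.22152085e-04, -1.13788708e-04]), 'ft_force': array([ 0.00494597, -0.58591206,  0.32028452]), 'torque': array([-0.02774551, -0.02956922, -0.00380797]), 'grip_width': 0.9968976863018342}
top {'intrinsics': array([[384.42861525,   0.        , 319.70137965],
       [  0.        , 384.42861525, 201.40695558],
       [  0.        ,   0.        ,   1.        ]]), 'k1': 0.029120408739853505, 'view': array([[-0.03920521, -0.99921391, -0.00587401,  0.00719258],
       [-0.97017235,  0.03947179, -0.2391811 ,  0.58987732],
       [ 0.23922494, -0.00367834, -0.97095721,  1.05235477],
       [ 0.        ,  0.        ,  0.        ,  1.        ]])}
side {'intrinsics': array([[483.21566323,   0.        , 320.2136973 ],
       [  0.        , 483.21566323, 193.1147893 ],
       [  0.        ,   0.        ,   1.        ]]), 'k1': 0.028584333432402496, 'view': array([[ 0.92021779, -0.39138422, -0.0041954 , -0.51161284],
       [-0.30414185, -0.7082656 , -0.63706952,  0.22580906],
       [ 0.2463675 ,  0.5875187 , -0.77079493,  1.20226854],
       [ 0.        ,  0.        ,  0.        ,  1.        ]])}
```

View pics/top0.png

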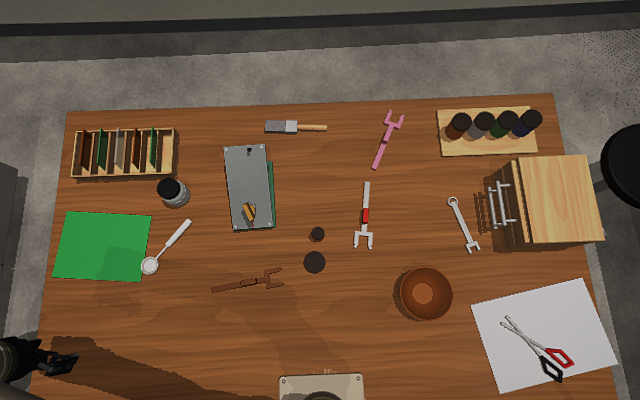

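View pics/side0.png

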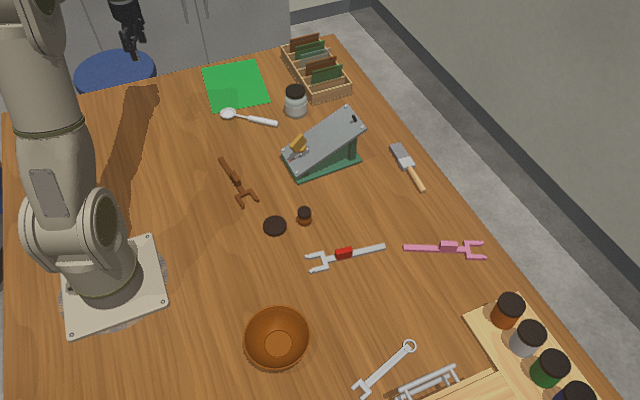

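Spanner look-alikes in the top view are the steel one with the red block (365,215), the pink one (388,138), the brown wooden one (247,284) and the small wrench (463,223). I choose the steel one at (365,215) and will check it in a close crop.

```bash
cat > h.py <<'E'
import numpy as np,cv2
from workcell import sensors,cams,manip
def cm(n):
    m=cams.camera_model(n); return m['intrinsics'],m['k1'],m['view']
def proj(M,P):
    K,k,V=M; P=np.atleast_2d(P); c=P@V[:3,:3].T+V[:3,3]; s=c[:,:2]/c[:,2:]
    s=s*(1+k*(s**2).sum(1,keepdims=True)); return s@np.diag([K[0,0],K[1,1]])+[K[0,2],K[1,2]]
def slopes(M,uv):
    K,k,V=M; d=(np.atleast_2d(uv)-[K[0,2],K[1,2]])/[K[0,0],K[1,1]]; s=d.copy()
    for _ in range(10): s=d/(1+k*(s**2).sum(1,keepdims=True))
    return s
def unproj(M,uv,z):
    s=slopes(M,uv); c=np.c_[s,np.ones(len(s))]*np.reshape(z,(-1,1)); V=M[2]
    return (c-V[:3,3])@V[:3,:3]
def onplane(M,uv,h):
    s=slopes(M,uv); V=M[2]; r=np.c_[s,np.ones(len(s))]@V[:3,:3]; o=-V[:3,:3].T@V[:3,3]
    t=(h-o[2])/r[:,2]; return o+r*t[:,None]
def cloud(M,d):
    v,u=np.mgrid[0:400,0:640]; P=unproj(M,np.c_[u.ravel(),v.ravel()].astype(float),d.ravel()).reshape(400,640,3)
    P[d==0]=np.nan; return P
def crop(p,x0,y0,x1,y1,f,name):
    c=cv2.resize(p[y0:y1,x0:x1,::-1],None,fx=f,fy=f,interpolation=cv2.INTER_CUBIC); cv2.imwrite(name,c)
E
python3 - <<'E'
from h import *
for n,bx in(("top",[(215,135,290,240),(340,170,400,260)]),("side",[(270,95,375,190),(295,230,395,280)])):
    z=np.load(n+"0.npz");
    cs=[cv2.resize(z['p'][b[1]:b[3],b[0]:b[2],::-1],(390,580 if n=="top" else 330),interpolation=cv2.INTER_CUBIC) for b in bx]
    cv2.imwrite(f"pics/{n}crop.png",np.hstack(cs))
    M=cm(n);P=cloud(M,z['d']);p=z['p'].astype(int)
    X=P[...,0];Y=P[...,1];Z=P[...,2]
    red=(p[...,0]>120)&(p[...,1]<60)&(p[...,2]<60)
    print(n,'red',red.sum(),np.nanmedian(P[red],0))
    # local table plane
    uv={'top':[(345,215),(340,240),(200,190)],'side':[(300,240),(340,290),(380,180)]}[n]
    print([P[v,u].round(4) for u,v in uv])
E
```

```text
top red 222 [ 0.15165755 -0.64532225  0.01313098]
[array([ 0.56  , -0.0926,  0.0049]), array([ 0.4834, -0.0732,  0.0055]), array([ 0.6615,  0.3593, -0.0073])]
side red 85 [ 0.55374284 -0.15369419  0.03339913]
[array([ 0.4729, -0.0578, -0.0031]), array([ 0.5082, -0.2363,  0.0012]), array([ 0.7662,  0.0458, -0.0018])]
```

```bash
ls pics
```

```text
side0.png
sidecrop.png
top0.png
topcrop.png
```

View pics/topcrop.png

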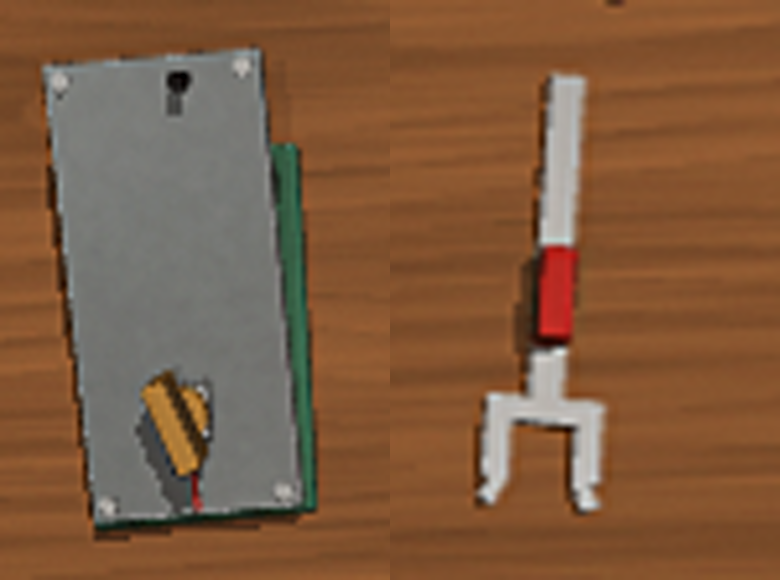

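View pics/sidecrop.png

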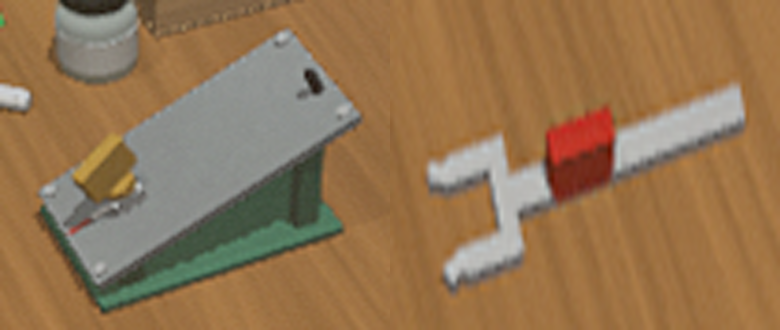

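The crops confirm that the steel spanner with the red block is the one meant. They also show the stand, with the brass bar turned off-axis and the pin at its far end. Next I fit poses from the corners.

```bash
cat >> h.py <<'E'
from scipy.optimize import least_squares
from scipy.spatial.transform import Rotation as R
def Tseat(x,y,yaw,tilt=np.radians(24)):
    # x up slope, z leans toward robot
    return (R.from_euler('z',yaw)*R.from_euler('y',-tilt)).as_matrix(),np.array([x,y,0.06])
def Tspan(x,y,yaw): return R.from_euler('z',yaw).as_matrix(),np.array([x,y,0.])
def fit(obs,T,x0):
    # obs: list (M, model pts, uv)
    def f(q):
        Rm,t=T(*q); return np.concatenate([(proj(M,np.array(P)@Rm.T+t)-np.array(uv)).ravel() for M,P,uv in obs])
    return least_squares(f,x0)
E
python3 - <<'E'
from h import *
Mt,Ms=cm("top"),cm("side")
C=np.array([[185,60,0],[185,-60,0],[-60,-60,0],[-60,60,0]])/1e3
o=[(Mt,C,[(223.1,147.1),(264.6,143.7),(272.7,226.4),(233.7,229.1)]),(Ms,C,[(346.7,103.6),(366.9,129.5),(296.9,177),(280.8,149.7)])]
for k in(o,o[:1],o[1:]):
    r=fit(k,Tseat,[.6,.2,0]); print(r.x,np.abs(r.fun).max()); 
r=fit(o,Tseat,[.6,.2,0]); print(r.fun.reshape(-1,2).round(1))
P=[[.113,.008,.01],[.113,-.008,.01],[0.022,.008,.034],[.022,-.008,.034],[-.022,-.008,.034],[-.022,.008,.034]]
tp=[(550,75),(587,75),(540,250),(577,247),(573,342),(537,338)]
tp=[(340+(a-390)/6.5,170+b/6.444) for a,b in tp]
sp=[(738,85),(745,110),(612,108),(613,125),(553,158),(548,130)]
# side order: +y farther(left/up)
sp=[(738,85),(745,110),(612,108),(614,148),(553,158),(548,130)]
sp=[(295+(a-390)/3.9,230+b/6.6) for a,b in sp]
for k in([(Mt,P,tp)],[(Ms,P[:2],sp[:2]),(Ms,P[4:],sp[4:])],[(Mt,P,tp),(Ms,P[:2],sp[:2]),(Ms,P[4:],sp[4:])]):
    r=fit(k,Tspan,[.55,-.15,0]); print('sp',r.x,r.fun.reshape(-1,2).round(1).tolist())
E
```

```text
[0.58248799 0.18490237 0.04127985] 1.9046489730095004
[0.57968639 0.18633794 0.04287199] 0.7444596874540252
[0.58491185 0.18294426 0.03879058] 1.155809115406555
[[ 0.3 -1.5]
 [ 0.9 -1.2]
 [ 1.1 -0.8]
 [-0.3 -0.3]
 [ 0.  -0.6]
 [-0.5 -1.4]
 [-1.9  0.3]
 [-1.8  0.5]]
sp [ 0.54980769 -0.15247979 -0.13482495] [[0.1, -0.0], [-0.4, 0.4], [0.5, -0.6], [0.1, 0.3], [-0.2, -0.1], [-0.1, 0.0]]
sp [ 0.55706539 -0.15347694 -0.12400004] [[-0.0, -0.6], [0.4, 0.5], [0.1, 0.5], [-0.5, -0.4]]
sp [ 0.55327311 -0.1532151  -0.13034921] [[0.1, -1.1], [-0.4, -0.7], [0.6, -1.8], [0.2, -0.8], [-0.0, -1.2], [0.1, -1.1], [-1.3, -0.0], [-0.9, 1.2], [-1.3, 0.9], [-1.9, -0.1]]
```

```bash
python3 -m jog '[[[0.025,-0.056,0],[0,0,0.1],100],[[0.025,-0.056,0],[0,0,0.1],100],[[0.025,-0.056,0],[0,0,0.1],100],[[0.025,-0.056,0],[0,0,0.1],100],[[0.025,-0.056,0],[0,0,0.1],100]]' 60
```

```text
clock: 0.72
position: [0.3558, 0.2957, 0.2464]
ee_rot: [-0.07, 0.998, -0.002, -0.001]
ft_force: [0.5, 0.6, 0.6]
grip_width: 1.001
```

```bash
python3 -m jog '[[[0.025,-0.057,0],[0,0,0],100],[[0.025,-0.057,0],[0,0,0],100],[[0.025,-0.057,0],[0,0,0],100],[[0.025,-0.057,0],[0,0,0],100],[[0.025,-0.057,0],[0,0,0],100]]' && python3 -m jog '[[[0.025,-0.057,0],[0,0,0],100],[[0.025,-0.057,0],[0,0,0],100],[[0.018,-0.040,0],[0,0,0],100],[[0,0,0],[0,0,0],100]]'
python3 - <<'E'
from h import *
o=sensors.get_obs();M=cm("wrist");p,d=cams.camera("wrist");np.savez("w1.npz",p=p,d=d,K=M[0],k=M[1],V=M[2]);cv2.imwrite("pics/w1.png",p[:,:,::-1])
print(o['position'],R.from_quat(o['ee_rot']).as_matrix().round(3).tolist(),o['joint_pos'].round(2)); print(M)
E
```

```text
clock: 1.35
position: [0.4789, 0.0087, 0.2461]
ee_rot: [-0.071, 0.997, -0.002, -0.001]
ft_force: [0.8, 0.5, -0.0]
grip_width: 1.003
clock: 1.85
position: [0.5465, -0.1524, 0.2455]
ee_rot: [-0.069, 0.998, -0.003, -0.001]
ft_force: [-0.3, 1.0, 0.4]
grip_width: 1.001
[ 0.54649592 -0.15244087  0.2454837 ] [[-0.991, -0.137, -0.002], [-0.137, 0.991, -0.006], [0.003, -0.005, -1.0]] [-0.34  0.23  0.61  1.65 -0.13  1.3   2.01]
(array([[314.82122919,   0.        , 319.06694298],
       [  0.        , 314.82122919, 199.0621815 ],
       [  0.        ,   0.        ,   1.        ]]), -0.045301267159304576, array([[-0.13643427,  0.99063715, -0.00487203,  0.2267053 ],
       [ 0.95527037,  0.13286282,  0.26420824, -0.53382743],
       [ 0.26238181,  0.03139295, -0.96445335,  0.23481059],
       [ 0.        ,  0.        ,  0.        ,  1.        ]]))
```

View pics/w1.png

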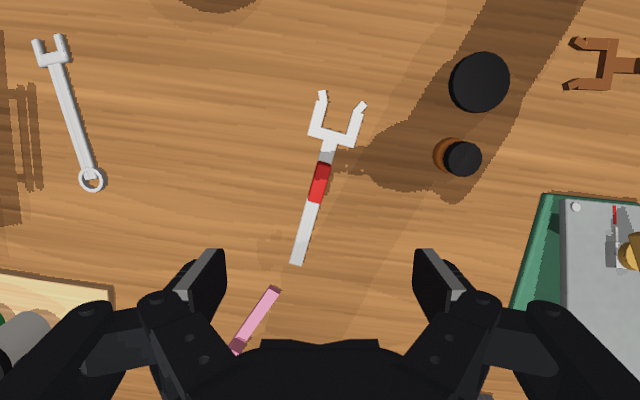

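Wrist view: the spanner's red block is at (319,182), jaw tips at (322,92)/(363,105), tail end (296,264); the fingers straddle it. I'll crop to refine the pose.

```bash
python3 - <<'E'
from h import *
p=np.load("w1.npz")['p']; crop(p,280,80,380,280,3,"pics/w1c.png")
E
```

```text
(no output)
```

View pics/w1c.png

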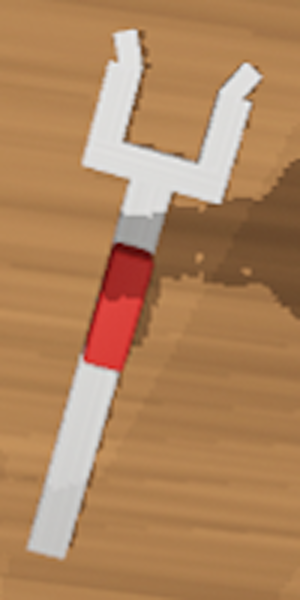

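```bash
python3 - <<'E'
from h import *
z=np.load("w1.npz");M=(z['K'],float(z['k']),z['V'])
print('cam',-M[2][:3,:3].T@M[2][:3,3])
P=np.array([[113,-8,10],[113,8,10],[-58,-15,10],[-58,15,10],[22,-8,34],[22,8,34]])/1e3
uv=np.array([(28,549),(65,558),(125,142),(200,163),(83,360),(122,371)])/3+[280,80]
for s in(slice(0,6),slice(0,4)):
    r=fit([(M,P[s],uv[s])],Tspan,[.55,-.15,-.13]);print(r.x,r.fun.reshape(-1,2).round(1).tolist())
d=z['d'];C=cloud(M,d); b=C[190:200,312:320];print(np.nanmedian(b.reshape(-1,3),0), np.nanmedian(C[250:258,296:300].reshape(-1,3),0))
E
```

```text
cam [ 0.47926987 -0.16102827  0.36860998]
[ 0.55315513 -0.15162148 -0.13897696] [[-0.2, -0.3], [-0.2, -0.1], [-0.5, -0.7], [0.3, -0.2], [-0.2, 0.6], [0.7, 0.8]]
[ 0.55357222 -0.15140813 -0.13871924] [[-0.0, 0.0], [-0.0, 0.2], [-0.4, -0.3], [0.4, 0.1]]
[ 0.56589091 -0.15471457  0.03324393] [ 0.65069484 -0.16633856  0.00877242]
```

```bash
python3 -m jog '[[[0.0035,0,-0.03],[0,0,-0.14],100],[[0.0035,0.001,-0.045],[0,0,-0.138],100],[[0,0,-0.05],[0,0,0],100],[[0,0,-0.05],[0,0,0],100],[[0,0,0],[0,0,0],100]]'
python3 - <<'E'
from h import *
o=sensors.get_obs();m=R.from_quat(o['ee_rot']).as_matrix();print(o['position'],m.round(4).tolist(),np.arctan2(-m[0,1],m[1,1]))
E
```

```text
clock: 2.52
position: [0.5528, -0.141, 0.0663]
ee_rot: [0.07, 0.998, 0.0, -0.001]
ft_force: [0.1, 0.7, 1.1]
grip_width: 0.995
[ 0.55281433 -0.14101531  0.0662789 ] [[-0.9903, 0.1388, -0.0027], [0.1388, 0.9903, 0.0007], [0.0027, 0.0003, -1.0]] -0.1392957173238917
```

```bash
python3 -m jog '[[[0.0005,-0.0107,-0.015],[0,0,0],100],[[0,0,-0.025],[0,0,0],100],[[0,0,0],[0,0,0],100]]'
python3 - <<'E'
from h import *
o=sensors.get_obs();m=R.from_quat(o['ee_rot']).as_matrix();print(o['position'],np.arctan2(-m[0,1],m[1,1]))
p,d=cams.camera("wrist");crop(p,220,100,420,300,3,"pics/w2.png")
E
```

```text
clock: 2.9
position: [0.5565, -0.1523, 0.03]
ee_rot: [0.069, 0.998, 0.001, 0.002]
ft_force: [-1.4, 0.8, 0.4]
grip_width: 0.998
[ 0.5565313  -0.15231304  0.02995008] -0.13729796115324333
```

View pics/w2.png

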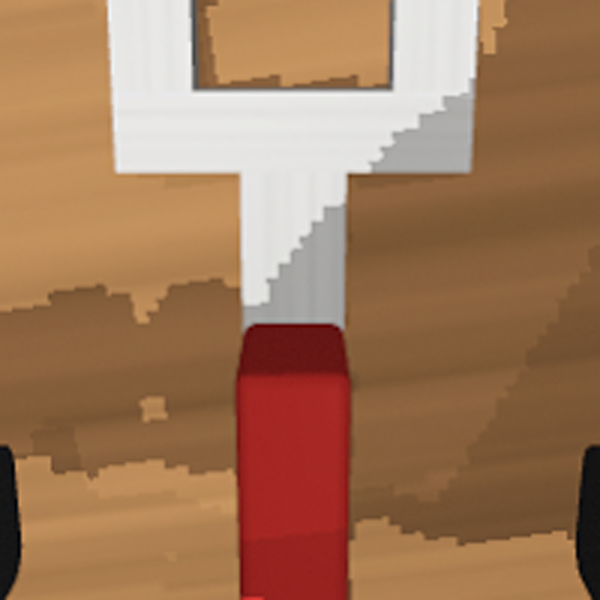

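Block is centred between the fingers and aligned (crop column ~295 of 600). I lower slightly and grip.

```bash
python3 -m jog '[[[-0.003,0,-0.004],[0,0,0],60],[[0,0,0],[0,0,0],10],[[0,0,0],[0,0,0],5],[[0,0,0],[0,0,0],5],[[0,0,0],[0,0,0],5]]' 80; python3 -m jog '[[[0,0,0],[0,0,0],5],[[0,0,0],[0,0,0],5]]'
python3 - <<'E'
from h import *
o=sensors.get_obs();m=R.from_quat(o['ee_rot']).as_matrix();print(o['position'],np.arctan2(-m[0,1],m[1,1]))
E
```

```text
clock: 3.58
position: [0.5562, -0.1535, 0.0307]
ee_rot: [0.069, 0.998, 0.001, 0.006]
ft_force: [0.3, -0.0, -0.8]
grip_width: 0.167
clock: 3.82
position: [0.5562, -0.1535, 0.0307]
ee_rot: [0.069, 0.998, 0.001, 0.006]
ft_force: [-1.1, 0.1, 0.6]
grip_width: 0.166
[ 0.55618224 -0.15352289  0.03069267] -0.13774538267975067
```

```bash
python3 -m jog '[[[0,0,0.03],[0,0,0],5],[[0,0,0.06],[0,0,0],5],[[0.01,0.0,0.06],[0,0,0],5],[[0.01,0.03,0.05],[0,0,0.06],5],[[0.02,0.05,0.03],[0,0,0.06],5]]'; python3 -m jog '[[[0.01,0.05,0.01],[0,0,0.06],5],[[0.01,0.055,0],[0,-0.1,0],5],[[0.01,0.055,0],[0,-0.1,0],5],[[0.01,0.05,0],[0,-0.1,0],5],[[0,0,0],[0,-0.1,0],5]]'
python3 - <<'E'
from h import *
o=sensors.get_obs();M=cm("wrist");p,d=cams.camera("wrist");np.savez("w3.npz",p=p,d=d,K=M[0],k=M[1],V=M[2]);cv2.imwrite("pics/w3.png",p[:,:,::-1])
print(o['position'],R.from_quat(o['ee_rot']).as_matrix().round(3).tolist(),o['joint_pos'].round(2),o['ft_force'])
E
```

```text
clock: 4.45
position: [0.5916, -0.0761, 0.2642]
ee_rot: [0.012, 1.0, -0.0, 0.002]
ft_force: [2.4, 0.9, -2.5]
grip_width: 0.169
clock: 5.08
position: [0.6333, 0.1463, 0.276]
ee_rot: [-0.022, 0.978, -0.002, 0.207]
ft_force: [0.1, -1.7, -1.5]
grip_width: 0.168
[0.63334457 0.14634164 0.2759765 ] [[-0.913, -0.042, 0.406], [-0.044, 0.999, 0.004], [-0.405, -0.014, -0.914]] [-0.81  0.1   0.48  1.76  0.11  0.9   1.22] [ 0.09034171 -1.73590741 -1.53797519]
```

View pics/w3.png

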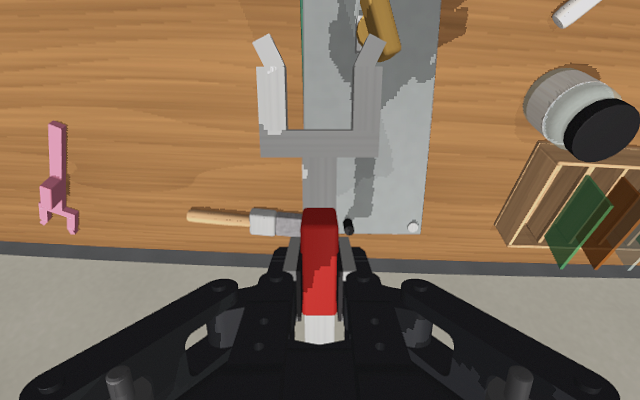

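```bash
python3 -m jog '[[[0.015,0.022,-0.035],[0,0,0],5],[[0.015,0.022,-0.035],[0,0,0],5],[[0,0,0],[0,0,0],5]]'
python3 - <<'E'
from h import *
o=sensors.get_obs();M=cm("wrist");p,d=cams.camera("wrist");np.savez("w4.npz",p=p,d=d,K=M[0],k=M[1],V=M[2]);cv2.imwrite("pics/w4.png",p[:,:,::-1])
print(o['position'],R.from_quat(o['ee_rot']).as_matrix().round(3).tolist())
r,t=Tseat(.5825,.185,.041); m=R.from_quat(o['ee_rot']).as_matrix()
print('tcp in seat',(r.T@(o['position']-t)).round(4),(r.T@m).round(3).tolist())
E
```

```text
clock: 5.5
position: [0.6616, 0.1874, 0.2028]
ee_rot: [-0.02, 0.978, -0.003, 0.206]
ft_force: [-0.5, -0.3, -2.1]
grip_width: 0.166
[0.66159478 0.1874223  0.20275489] [[-0.914, -0.038, 0.404], [-0.041, 0.999, 0.003], [-0.404, -0.014, -0.915]]
tcp in seat [ 0.1304 -0.0008  0.0982] [[-1.0, -0.003, -0.003], [-0.003, 1.0, -0.014], [0.003, -0.014, -1.0]]
```

View pics/w4.png

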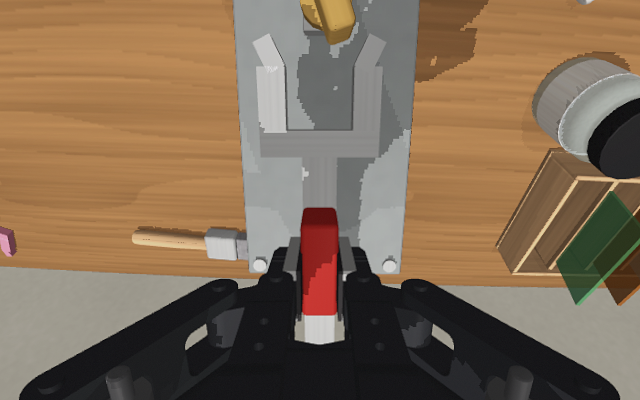

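```bash
python3 - <<'E'
from h import *
z=np.load("w4.npz");M=(z['K'],float(z['k']),z['V']);p=z['p']
crop(p,225,0,425,140,4,"pics/w4a.png");crop(p,235,220,415,290,4,"pics/w4b.png")
C=cloud(M,z['d'])
def plane(Q):
    Q=Q[~np.isnan(Q[:,0])];c=np.median(Q,0)
    for _ in range(5):
        k=slice(None); u,s,v=np.linalg.svd(Q-Q.mean(0),full_matrices=False);n=v[2]*np.sign(v[2][2]);e=(Q-Q.mean(0))@n
        K=np.abs(e)<max(2*e.std(),.001); 
        if K.all():break
        Q=Q[K]
    return n,Q.mean(0),len(Q),s[2]/np.sqrt(len(Q))
bed=np.r_[C[70:250,246:252].reshape(-1,3),C[60:200,392:402].reshape(-1,3),C[40:120,295:345].reshape(-1,3)]
n,c,k,s=plane(bed);print('bed n',n,'tilt',np.degrees(np.arccos(n[2])),'yaw',np.arctan2(-n[1],-n[0]),c,k,s)
jaw=np.r_[C[75:150,262:280].reshape(-1,3),C[75:150,358:376].reshape(-1,3),C[135:150,265:375].reshape(-1,3)]
n2,c2,k,s=plane(jaw);print('jaw n',n2,c2,k,s,'height above bed',(c2-c)@n)
r,t=Tseat(.5825,.185,.041);print('jaw normal in seat',r.T@n2,'bed normal in seat',r.T@n,'bed height',(r.T@(c-t))[2])
E
```

```text
bed n [-0.40485309 -0.01762909  0.91421179] tilt 23.905963031618434 yaw 0.043516926077211596 [0.63503459 0.18839078 0.08266424] 5701 0.0005631175615381974
jaw n [-0.3926372  -0.00356614  0.91968653] [0.61193279 0.18495388 0.15842355] 3877 0.00048280833498892645 height above bed 0.07867347888928784
jaw normal in seat [0.01554619 0.01253047 0.99980063] bed normal in seat [ 0.00164243 -0.00101995  0.99999813] bed height -0.0007014983197246094
```

View pics/w4a.png

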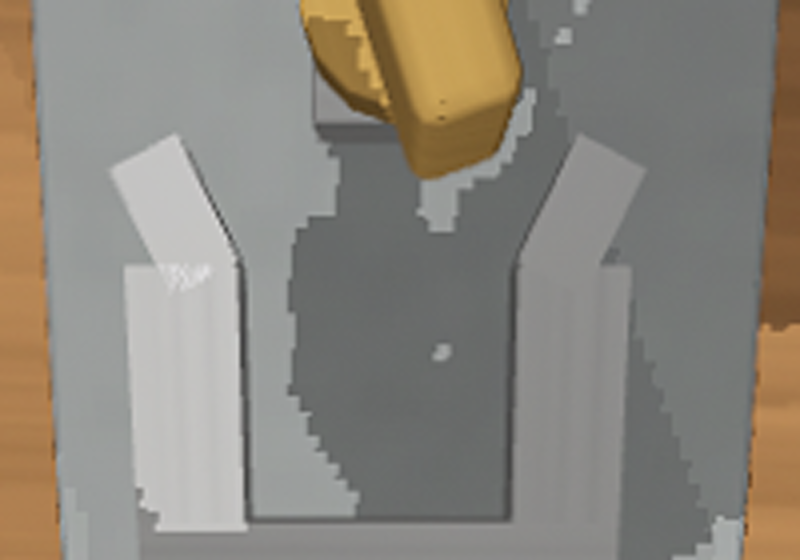

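View pics/w4b.png

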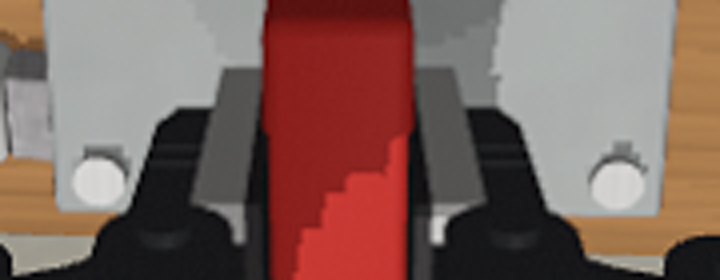

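```bash
python3 - <<'E'
from h import *
z=np.load("w4.npz");M=(z['K'],float(z['k']),z['V'])
edge=[(233.75,0,-.06),(238.75,110,-.06),(419,0,.06),(411.25,125,.06)]
def f(q):
    r,t=Tseat(*q)
    a=proj(M,np.array([[185,-60,0],[185,60,0],[14,-14,14]])/1e3@r.T+t)-[(249.2,272.5),(400,273.7),(303.9,31)]
    out=list(a.ravel())
    for u,v,y in edge:
        xs=np.array([[x,y,0] for x in np.linspace(-.06,.185,60)]);P=proj(M,xs@r.T+t)
        i=np.argsort(P[:,1]);out.append(np.interp(v,P[i,1],P[i,0])-u)
    return np.array(out)
s=least_squares(f,[.5825,.185,.041]);print(s.x,s.fun.round(1))
r,t=Tseat(*s.x)
# intersect jaw pixels with jaw plane
n=np.array([-0.3926372,-0.00356614,0.91968653]);c=np.array([0.61193279,0.18495388,0.15842355])
V=M[2];o=-V[:3,:3].T@V[:3,3]
for uv in[(286.75,130),(352.75,130.5),(285,66.25),(354.5,66.25),(265.5,142),(377,142)]:
    d=np.r_[slopes(M,[uv])[0],1]@V[:3,:3];X=o+d*((c-o)@n)/(d@n);print((r.T@(X-t)*1e3).round(1))
E
```

```text
[0.58201075 0.1870771  0.04128879] [-1.2  1.8  1.   2.  -0.8 -0.8 -1.8 -1.1  2.3  1.6]
[ 70.  -17.8  77.9]
[70.2 11.7 77.6]
[ 43.3 -17.9  78.3]
[43.2 11.7 78. ]
[ 75.4 -27.5  78. ]
[75.2 22.9 77.3]
```

```bash
python3 -m jog '[[[0.0073,0.0018,-0.0165],[0.013,-0.0135,0.0055],5],[[0.0073,0.0018,-0.0165],[0,0,0],5],[[0,0,0],[0,0,0],5]]'
cat > look.py <<'E'
from h import *
import sys
name=sys.argv[1]
o=sensors.get_obs();M=cm("wrist");p,d=cams.camera("wrist");np.savez(name+".npz",p=p,d=d,K=M[0],k=M[1],V=M[2]);cv2.imwrite(f"pics/{name}.png",p[:,:,::-1])
r,t=Tseat(.582,.187,.0413); m=R.from_quat(o['ee_rot']).as_matrix()
print('tcp in seat',(r.T@(o['position']-t)).round(4),'rot',(R.from_matrix(r.T@m)*R.from_euler('y',np.pi).inv()).as_rotvec().round(4),'F',(r.T@o['ft_force']).round(1),'tq',(r.T@o['torque']).round(2),o['clock'],o['grip_width'])
E
python3 look.py w5; python3 - <<'E'
from h import *
crop(np.load("w5.npz")['p'],215,0,435,150,3.6,"pics/w5a.png")
E
```

```text
clock: 5.92
position: [0.6789, 0.1866, 0.1741]
ee_rot: [-0.019, 0.976, 0.004, 0.215]
ft_force: [0.4, 0.1, -1.9]
grip_width: 0.168
tcp in seat [ 0.1348 -0.0044  0.0649] rot [-0.0013 -0.015  -0.0029] F [-0.4  0.1 -1.9] tq [-0.    0.62 -0.02] 5.925 0.16765520379976964
```

View pics/w5.png

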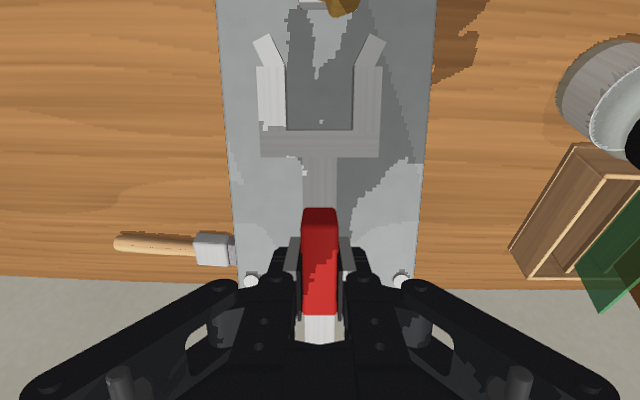

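View pics/w5a.png

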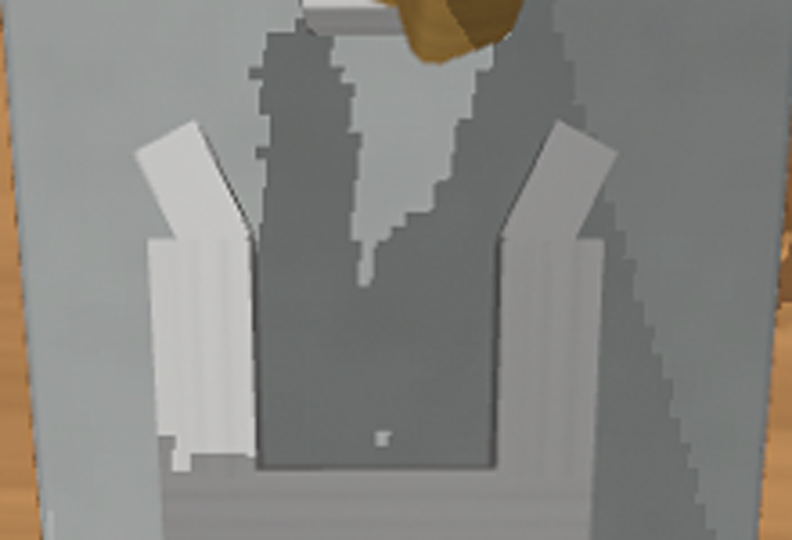

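```bash
python3 -m jog '[[[0.001,0.0042,-0.0027],[0,0,0],5],[[0,0,0],[0,0,0],5]]'
python3 look.py w6; python3 - <<'E'
from h import *
p=np.load("w6.npz")['p'];crop(p,200,0,440,160,3.3,"pics/w6a.png")
E
```

```text
clock: 6.22
position: [0.6807, 0.1911, 0.1739]
ee_rot: [-0.018, 0.976, 0.005, 0.217]
ft_force: [1.6, -0.3, -1.9]
grip_width: 0.168
tcp in seat [0.1366 0.     0.0639] rot [-0.0003 -0.0177 -0.0038] F [ 0.6 -0.3 -2.4] tq [-0.03  0.6  -0.01] 6.225 0.1678162561745933
```

View pics/w6a.png

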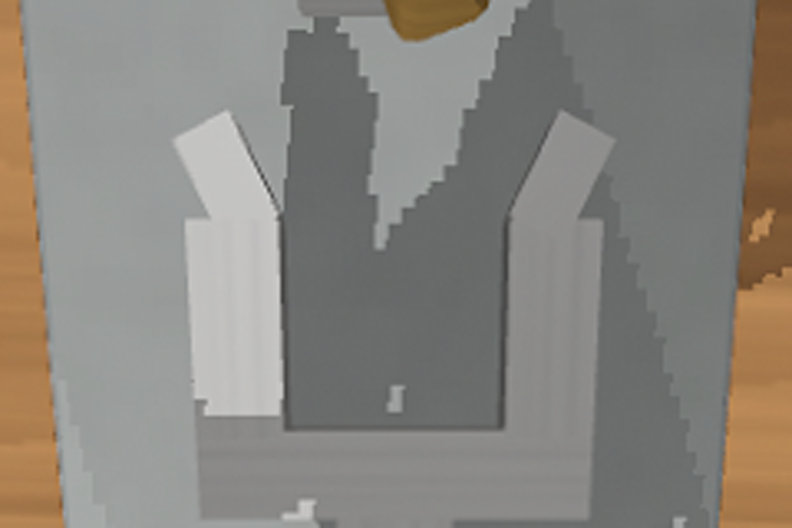

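```bash
cat > planes.py <<'E'
from h import *
import sys
z=np.load(sys.argv[1]+".npz");M=(z['K'],float(z['k']),z['V']);C=cloud(M,z['d'])
def plane(Q):
    Q=Q[~np.isnan(Q[:,0])]
    md=np.median(Q,0)
    for _ in range(8):
        u,s,v=np.linalg.svd(Q-Q.mean(0),full_matrices=False);n=v[2]*np.sign(v[2][2]);e=(Q-Q.mean(0))@n
        K=np.abs(e)<max(2*e.std(),.001)
        if K.all():break
        Q=Q[K]
    return n,Q.mean(0),len(Q)
bed=np.r_[C[70:200,246:253].reshape(-1,3),C[60:200,392:400].reshape(-1,3),C[75:120,297:343].reshape(-1,3)]
jaw=np.r_[C[75:150,263:280].reshape(-1,3),C[75:150,358:374].reshape(-1,3),C[136:150,266:372].reshape(-1,3)]
n,c,k=plane(bed);n2,c2,k2=plane(jaw)
r,t=Tseat(.582,.187,.0413)
print('bed',(r.T@n).round(4),(r.T@(c-t))[2].round(4),k,'jaw',(r.T@n2).round(4),k2,'underside above bed at jaw',((c2-c)@n-.01).round(4))
E
python3 planes.py w6
```

```text
bed [ 0.     -0.0011  1.    ] -0.0009 3499 jaw [-0.006  -0.0012  1.    ] 3497 underside above bed at jaw 0.0331
```

```bash
python3 -m jog '[[[0.0016,-0.0003,-0.0036],[-0.0035,0.005,0.0073],5],[[0,0,0],[0,0,0],5]]'
python3 look.py w7; python3 planes.py w7; python3 - <<'E'
from h import *
p=np.load("w7.npz")['p'];crop(p,200,0,440,160,3.3,"pics/w7a.png")
E
```

```text
clock: 6.52
position: [0.6826, 0.1907, 0.1708]
ee_rot: [-0.022, 0.977, 0.004, 0.214]
ft_force: [-0.6, 0.5, -2.4]
grip_width: 0.167
tcp in seat [ 0.137  -0.0005  0.0603] rot [ 0.     -0.013   0.0046] F [-1.5  0.5 -1.9] tq [ 0.02  0.67 -0.01] 6.525 0.16650718043968796
bed [-4.e-04 -7.e-04  1.e+00] -0.0009 3577 jaw [-0.0029 -0.0018  1.    ] 3478 underside above bed at jaw 0.0298
```

View pics/w7a.png

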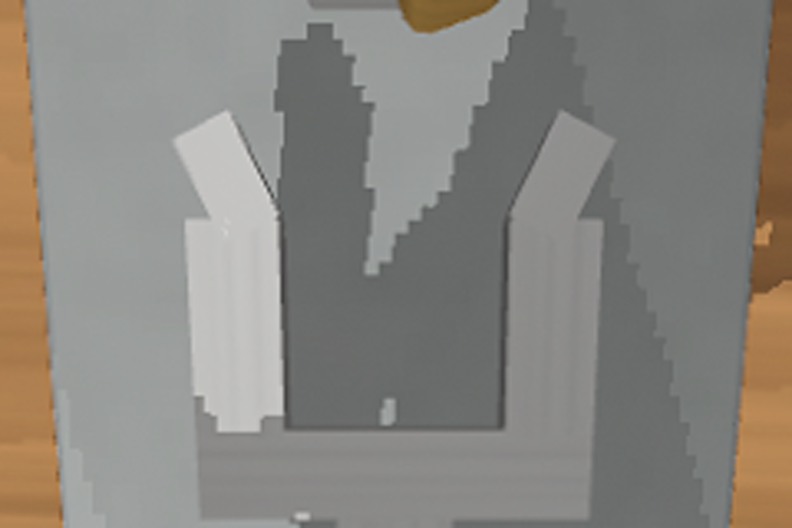

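```bash
python3 -m jog '[[[0.006,0.0006,-0.0135],[0,0,-0.003],5],[[0.0042,0.0003,-0.0095],[0,0,0],5],[[0,0,0],[0,0,0],5]]'
python3 look.py w8; python3 planes.py w8; python3 - <<'E'
from h import *
p=np.load("w8.npz")['p'];crop(p,180,0,460,160,2.8,"pics/w8a.png")
E
```

```text
clock: 6.95
position: [0.6933, 0.1915, 0.1455]
ee_rot: [-0.021, 0.977, 0.003, 0.214]
ft_force: [-0.1, -0.2, -2.8]
grip_width: 0.17
tcp in seat [ 1.365e-01 -1.000e-04  3.290e-02] rot [-0.0017 -0.0124  0.0016] F [-1.2 -0.2 -2.5] tq [-0.05  0.65  0.  ] 6.95 0.17019123314486195
bed [7.e-04 0.e+00 1.e+00] -0.0009 3554 jaw [-8.e-04  9.e-04  1.e+00] 3495 underside above bed at jaw 0.0025
```

View pics/w8a.png

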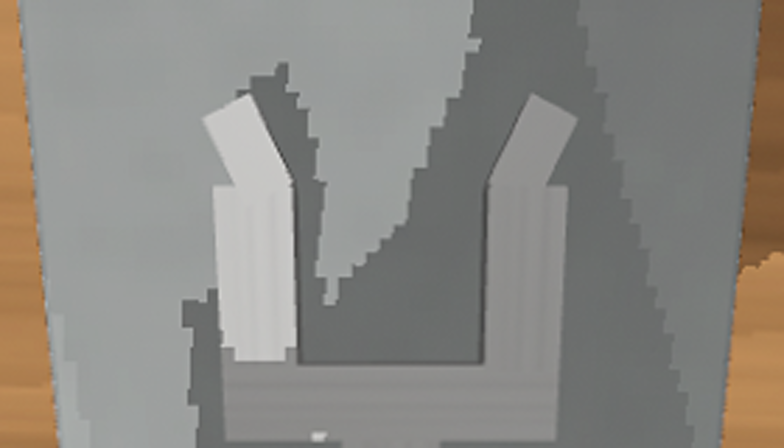

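```bash
python3 -m jog '[[[-0.0092,-0.0006,-0.0041],[0,0,0],5],[[-0.0092,-0.0004,-0.0041],[0,0,0],5],[[0,0,0],[0,0,0],5]]'
python3 look.py w9; python3 - <<'E'
from h import *
p=np.load("w9.npz")['p'];crop(p,180,0,460,160,2.8,"pics/w9a.png")
from workcell import cams
p,d=cams.camera("side");crop(p,265,90,385,190,6,"pics/s9.png")
E
```

```text
clock: 7.38
position: [0.6733, 0.1905, 0.1375]
ee_rot: [-0.021, 0.977, 0.004, 0.214]
ft_force: [-0.4, -0.6, -2.7]
grip_width: 0.167
tcp in seat [ 0.115  -0.0002  0.0337] rot [-0.0011 -0.0128  0.0014] F [-1.5 -0.6 -2.3] tq [-0.01  0.59  0.01] 7.375 0.16745878936155745
```

View pics/w9a.png

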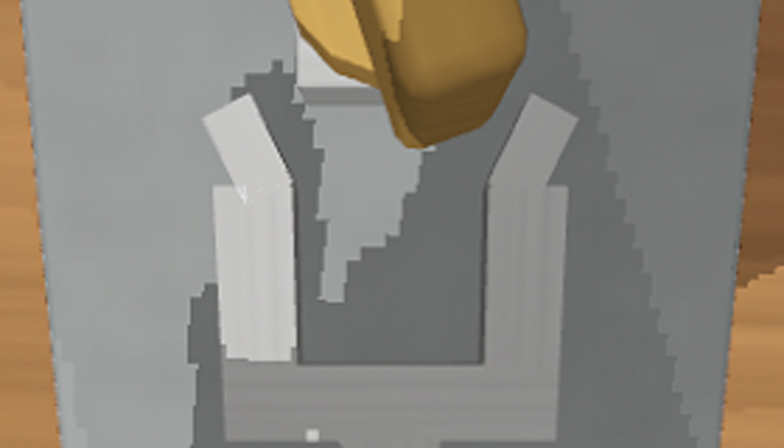

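View pics/s9.png

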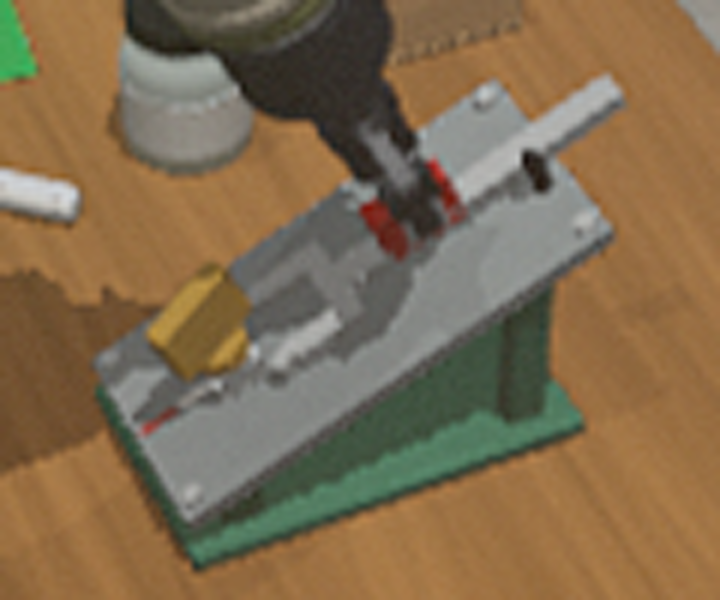

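```bash
python3 -m jog '[[[-0.0135,-0.0005,-0.0064],[0,0,0],5],[[-0.0125,-0.0005,-0.0058],[0,0,0],5],[[0,0,0],[0,0,0],5]]'
python3 look.py w10; python3 - <<'E'
from h import *
p=np.load("w10.npz")['p'];crop(p,180,0,460,160,2.8,"pics/w10a.png")
E
```

```text
clock: 7.85
position: [0.6482, 0.1897, 0.1267]
ee_rot: [-0.021, 0.976, 0.004, 0.216]
ft_force: [-0.3, -0.5, -1.0]
grip_width: 0.169
tcp in seat [ 0.0877 -0.      0.0339] rot [-0.0004 -0.0159  0.0008] F [-0.7 -0.5 -0.7] tq [0.01 0.57 0.  ] 7.85 0.1688361983394676
```

View pics/w10a.png

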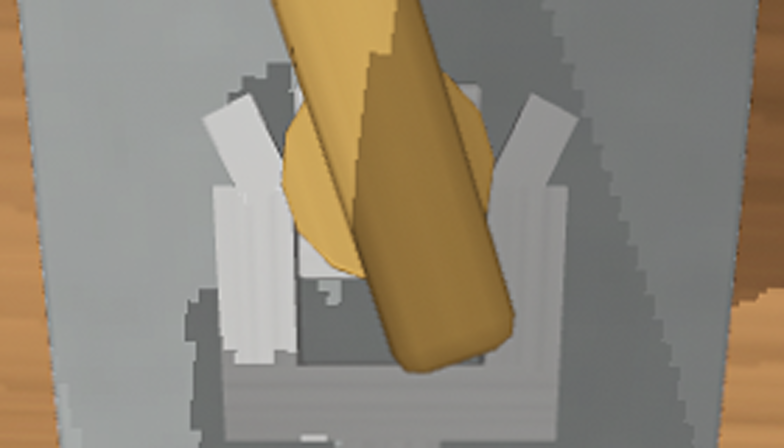

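The square has entered the jaw with no side force. About 13 mm are left, between the throat at crop row 365 and the square edge at row 280.

```bash
python3 -m jog '[[[-0.0078,-0.0004,-0.0044],[0,0,0],5],[[-0.003,-0.0001,-0.0015],[0,0,0],5],[[0,0,0],[0,0,0],5]]'
python3 look.py w11; python3 - <<'E'
from h import *
p=np.load("w11.npz")['p'];crop(p,180,0,460,160,2.8,"pics/w11a.png")
E
```

```text
clock: 8.28
position: [0.6383, 0.1892, 0.1215]
ee_rot: [-0.02, 0.976, 0.004, 0.217]
ft_force: [0.5, -0.3, -2.5]
grip_width: 0.169
tcp in seat [ 0.0765 -0.0001  0.0333] rot [-0.0001 -0.0181  0.0002] F [-0.6 -0.3 -2.5] tq [0.03 0.63 0.02] 8.275 0.1692504681323507
```

View pics/w11a.png

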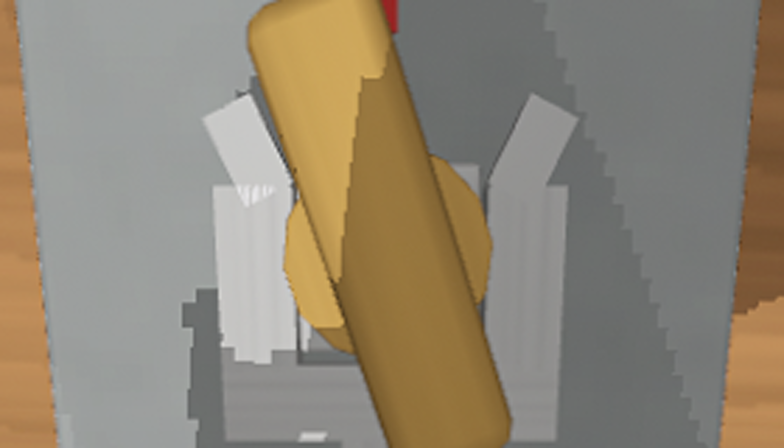

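```bash
python3 -m jog '[[[-0.0023,-0.0001,-0.0022],[0,0.003,0],5],[[0,0,0],[0,0,0],5]]'
python3 look.py w12;python3 -m jog '[[[-0.002,-0.0001,-0.0014],[0,0,0],5],[[0,0,0],[0,0,0],5]]'; python3 look.py w13
python3 - <<'E'
from h import *
p=np.load("w13.npz")['p'];crop(p,180,0,460,160,2.8,"pics/w13a.png")
E
```

```text
clock: 8.57
position: [0.6367, 0.1892, 0.1198]
ee_rot: [-0.02, 0.976, 0.005, 0.216]
ft_force: [-0.7, 0.3, -2.5]
grip_width: 0.168
tcp in seat [ 0.0743 -0.0001  0.0324] rot [ 0.0003 -0.0162 -0.0001] F [-1.7  0.3 -2. ] tq [0.   0.6  0.02] 8.575 0.16825546685307408
clock: 8.88
position: [0.6365, 0.1891, 0.1201]
ee_rot: [-0.02, 0.976, 0.005, 0.218]
ft_force: [-0.4, -0.5, -1.9]
grip_width: 0.166
tcp in seat [ 0.0743 -0.0001  0.0328] rot [ 0.0012 -0.0206 -0.0008] F [-1.2 -0.4 -1.6] tq [0.05 0.64 0.03] 8.875 0.16617355709482898
```

View pics/w13a.png

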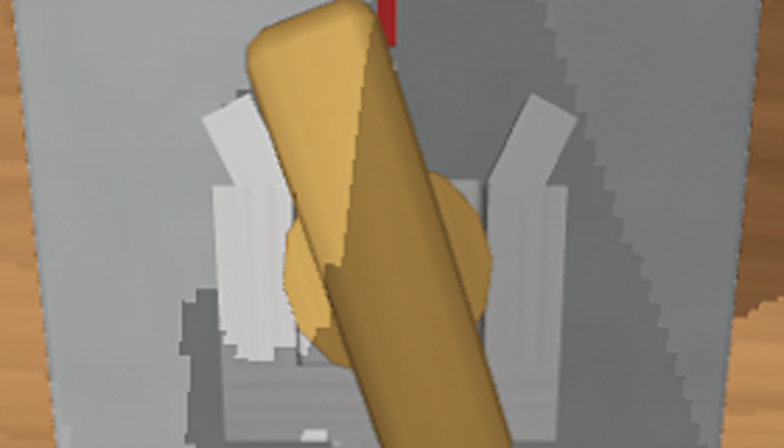

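```bash
python3 -m jog '[[[-0.0037,-0.0001,-0.0016],[0,0.004,0],5],[[0,0,0],[0,0,0],5]]'; python3 look.py w14
python3 - <<'E'
from h import *
p=np.load("w14.npz")['p'];crop(p,270,80,370,140,7,"pics/w14a.png")
p,d=cams.camera("side");crop(p,265,90,385,190,6,"pics/s14.png")
E
```

```text
clock: 9.18
position: [0.636, 0.1891, 0.1212]
ee_rot: [-0.02, 0.975, 0.006, 0.22]
ft_force: [-0.3, 0.5, -2.4]
grip_width: 0.168
tcp in seat [ 0.0742 -0.0002  0.0339] rot [ 0.0027 -0.024  -0.0017] F [-1.2  0.5 -2.1] tq [-0.04  0.64 -0.09] 9.175 0.1675585015808439
```

View pics/w14a.png

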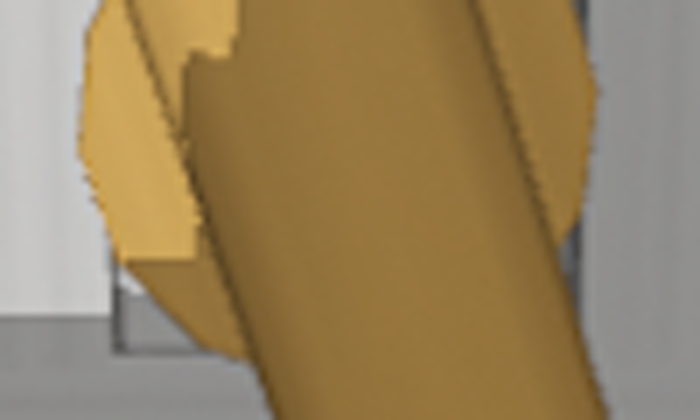

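View pics/s14.png

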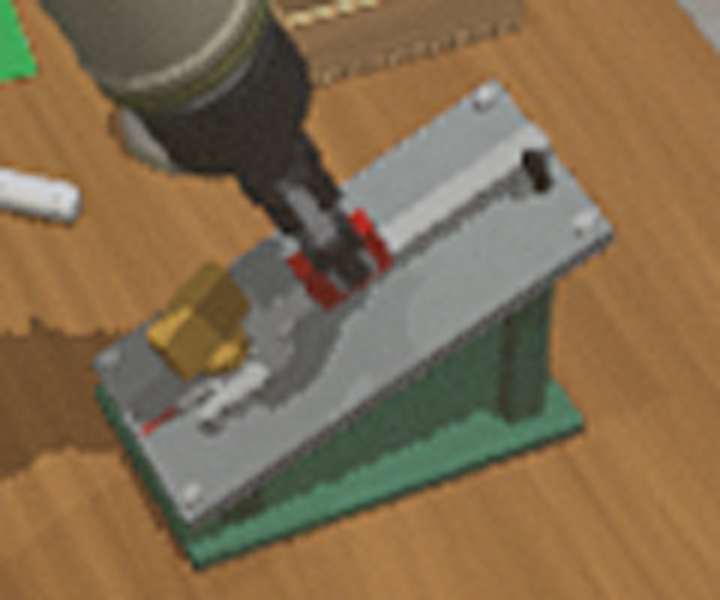

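```bash
python3 -m jog '[[[0.0005,0,-0.0026],[0,0.012,0.001],5],[[0,0,0],[0,0,0],5]]'; python3 look.py w15
```

```text
clock: 9.52
position: [0.6371, 0.1894, 0.1191]
ee_rot: [-0.02, 0.977, 0.007, 0.214]
ft_force: [2.6, -0.5, -0.1]
grip_width: 0.163
tcp in seat [0.0744 0.0002 0.0316] rot [ 0.0043 -0.0124 -0.0008] F [ 2.3 -0.6 -1.2] tq [-0.1  -0.06  0.02] 9.525 0.16349285458855028
```

```bash
python3 -m jog '[[[0.0003,0,-0.0018],[-0.002,0,0],5],[[0,0,0],[0,0,0],5]]'; python3 look.py w16
```

```text
clock: 9.82
position: [0.6375, 0.1895, 0.118]
ee_rot: [-0.02, 0.977, 0.006, 0.214]
ft_force: [2.4, -0.9, 0.9]
grip_width: 0.169
tcp in seat [0.0744 0.0003 0.0304] rot [ 0.0027 -0.013  -0.0001] F [ 2.5 -1.  -0.2] tq [-0.26 -0.04  0.03] 9.825 0.16853887934824568
```

```bash
python3 -m jog '[[[0,0,0],[0,0,0],25],[[0,0,0],[0,0,0],45],[[0,0,0],[0,0,0],45]]'; python3 look.py w17
python3 - <<'E'
from h import *
p=np.load("w17.npz")['p'];crop(p,180,0,460,210,2.8,"pics/w17a.png")
E
```

```text
clock: 10.25
position: [0.6356, 0.1895, 0.1159]
ee_rot: [-0.021, 0.977, 0.005, 0.212]
ft_force: [-1.0, -0.3, -0.2]
grip_width: 0.45
tcp in seat [0.0718 0.0003 0.0293] rot [ 0.0017 -0.0088  0.0007] F [-1.  -0.2  0.2] tq [0.02 0.43 0.06] 10.25 0.450342345952593
```

View pics/w17a.png

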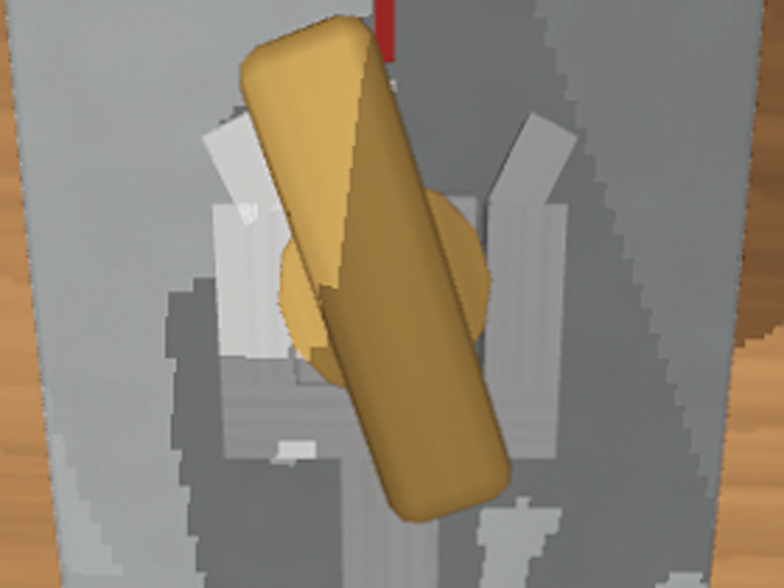

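```bash
python3 -m jog '[[[-0.009,-0.0004,0.021],[0,0,0],55],[[-0.011,-0.0004,0.024],[0,0,0.0],65],[[-0.011,-0.0004,0.024],[0,0,0],65],[[0,0,0],[0,0,0],65]]'; python3 look.py w18
python3 - <<'E'
from h import *
p=np.load("w18.npz")['p'];crop(p,160,0,480,300,2,"pics/w18a.png")
p,d=cams.camera("side");crop(p,265,90,385,190,6,"pics/s18.png")
E
```

```text
clock: 10.8
position: [0.6029, 0.188, 0.1855]
ee_rot: [-0.021, 0.977, 0.005, 0.211]
ft_force: [0.9, -0.2, -0.4]
grip_width: 0.65
tcp in seat [7.010e-02 1.000e-04 1.061e-01] rot [ 0.0007 -0.0065  0.0011] F [ 0.7 -0.2 -0.7] tq [-0.    0.38  0.05] 10.8 0.6495472675332048
```

View pics/w18a.png

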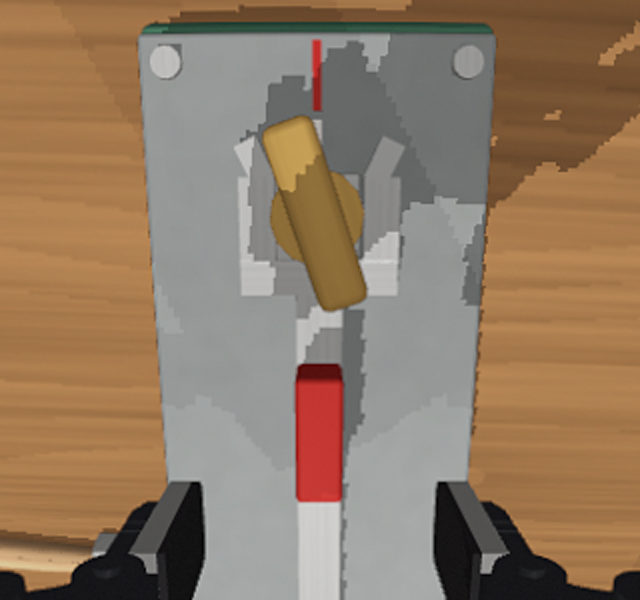

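View pics/s18.png

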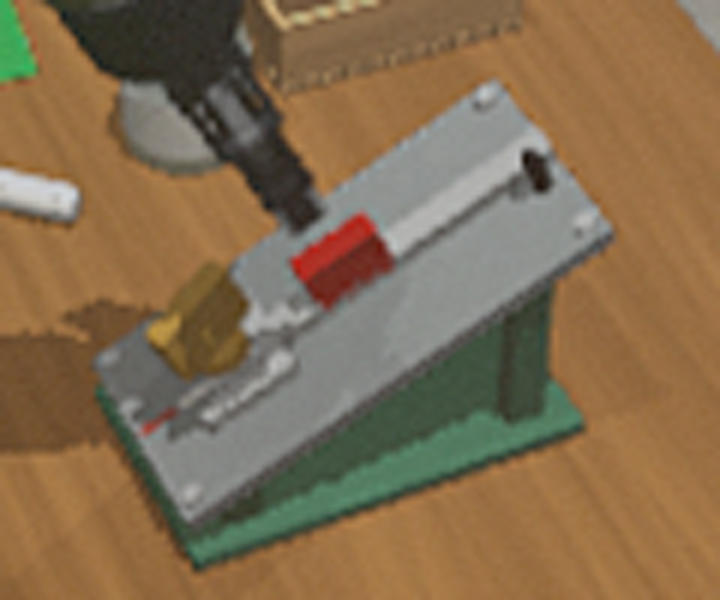

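```bash
cat > bar.py <<'E'
from h import *
import sys
z=np.load(sys.argv[1]+".npz");M=(z['K'],float(z['k']),z['V']);C=cloud(M,z['d'])
r,t=Tseat(.582,.187,.0413);S=(C-t)@r
def rect(mask):
    Q=S[mask][:,:2]; c,(w,h),a=cv2.minAreaRect((Q*1e3).astype(np.float32)); return c,(w,h),a
with np.errstate(invalid='ignore'):
    m=(S[...,2]>.054)&(S[...,2]<.068)&(np.hypot(S[...,0],S[...,1])<.04)
print('bar',m.sum(),rect(m),'z',np.median(S[m][:,2]))
Q=S[m][:,:2];u,s,v=np.linalg.svd(Q-Q.mean(0),full_matrices=False);print('pca yaw',np.arctan(v[0][1]/v[0][0]),'mean',Q.mean(0))
p=z['p'].astype(int);red=(p[...,0]>110)&(p[...,1]<60)&(p[...,2]<60)
with np.errstate(invalid='ignore'):
    g=red&(S[...,2]>.029)&(S[...,2]<.042); print('block top',rect(g))
    mk=red&(S[...,0]<0); print('redmark',rect(mk))
E
python3 bar.py w18
```

```text
bar 2612 ((0.0695648193359375, -0.2776365280151367), (50.0192756652832, 14.133808135986328), 19.08721351623535) z 0.060813881480449083
pca yaw 0.33388570316010185 mean [-0.00069803 -0.00053868]
block top ((71.22687530517578, 0.44640350341796875), (15.170721054077148, 41.936134338378906), 89.39667510986328)
redmark ((-45.86368179321289, -0.518966019153595), (20.968645095825195, 1.3496348857879639), 0.02320736274123192)
```

```bash
python3 -m jog '[[[-0.0213,-0.0009,-0.0095],[-0.0451,-0.0019,0.1014],65],[[-0.0213,-0.0009,-0.0095],[-0.0451,-0.0019,0.1014],65],[[-0.0213,-0.0009,-0.0095],[-0.0451,-0.0019,0.1014],65],[[0,0,0],[0,0,0],65]]'; python3 look.py w19
```

```text
clock: 11.4
position: [0.536, 0.1832, 0.1491]
ee_rot: [-0.187, 0.96, -0.033, 0.205]
ft_force: [-0.0, 0.3, 1.3]
grip_width: 0.653
tcp in seat [-0.0059 -0.0019  0.1002] rot [-0.0041  0.0014  0.3452] F [0.5 0.3 1.1] tq [ 0.01  0.46 -0.01] 11.4 0.6531941764867606
```

View pics/w19.png

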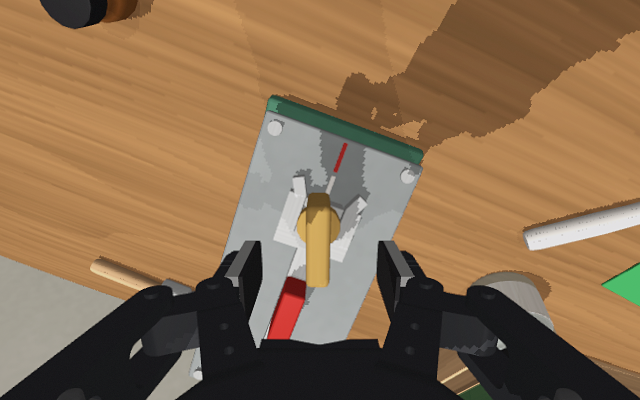

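```bash
python3 -m jog '[[[0.0155,0.0023,-0.0204],[0,0,-0.01],65],[[0,0,0],[0,0,0],65]]'; python3 look.py w20;python3 bar.py w20
```

```text
clock: 11.7
position: [0.5547, 0.1858, 0.1296]
ee_rot: [-0.179, 0.961, -0.034, 0.206]
ft_force: [-0.2, -0.2, -1.2]
grip_width: 0.652
tcp in seat [ 0.0034 -0.      0.0747] rot [-0.0085 -0.0005  0.3292] F [-0.6 -0.2 -1. ] tq [-0.01  0.45 -0.02] 11.7 0.6520568766453977
bar 3269 ((-1.3983325958251953, 1.3370895385742188), (49.07936477661133, 69.10436248779297), 47.34738540649414) z 0.06082146546110016
pca yaw 0.3243795921302652 mean [-0.00230104 -0.00099169]
block top ((64.04583740234375, -0.1047205924987793), (15.250383377075195, 28.77285385131836), 89.8864517211914)
redmark ((-30.008026123046875, -3.098923683166504), (5.559780597686768, 53.62883377075195), 80.92561340332031)
```

```bash
python3 -m jog '[[[0.0069,0.0001,-0.024],[0,0,0],65],[[0,0,0],[0,0,0],65]]'; python3 look.py w21; python3 - <<'E'
from h import *
p=np.load("w21.npz")['p'];crop(p,200,100,440,300,3,"pics/w21a.png")
E
```

```text
clock: 12.0
position: [0.5629, 0.1863, 0.108]
ee_rot: [-0.178, 0.961, -0.033, 0.208]
ft_force: [-1.0, -0.5, 0.1]
grip_width: 0.647
tcp in seat [0.0021 0.     0.0516] rot [-0.0077 -0.0034  0.327 ] F [-0.9 -0.5  0.5] tq [0.01 0.46 0.  ] 12.0 0.6465825227391555
```

View pics/w21a.png

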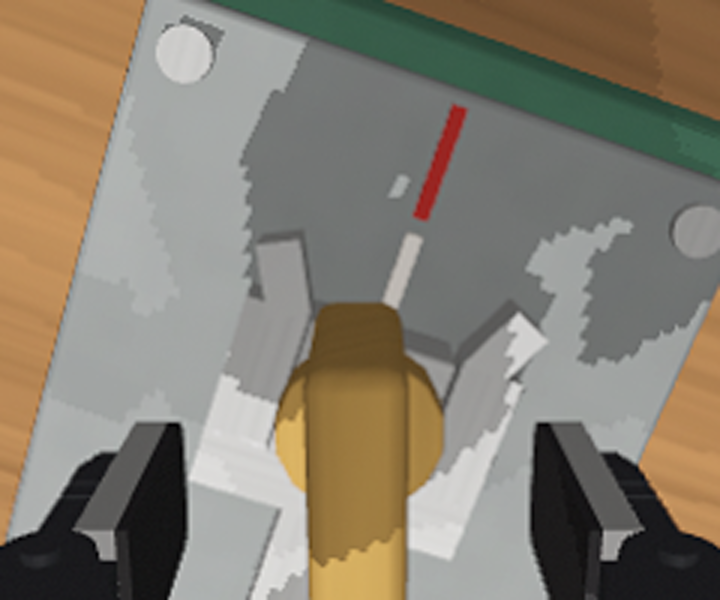

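```bash
python3 -m jog '[[[-0.0018,0,-0.0008],[0,0,0.004],40],[[0,0,0],[0,0,0],20],[[0,0,0],[0,0,0],10],[[0,0,0],[0,0,0],5],[[0,0,0],[0,0,0],5]]' 80; python3 look.py w22; python3 - <<'E'
from h import *
p=np.load("w22.npz")['p'];crop(p,200,80,440,280,3,"pics/w22a.png")
E
```

```text
clock: 12.68
position: [0.5623, 0.1867, 0.1114]
ee_rot: [-0.18, 0.961, -0.032, 0.21]
ft_force: [3.2, 1.1, -4.8]
grip_width: 0.148
tcp in seat [0.0029 0.0005 0.0549] rot [-0.0039 -0.0086  0.3288] F [ 1.   0.9 -5.7] tq [0.15 0.2  0.06] 12.675 0.14789035250483168
```

View pics/w22a.png

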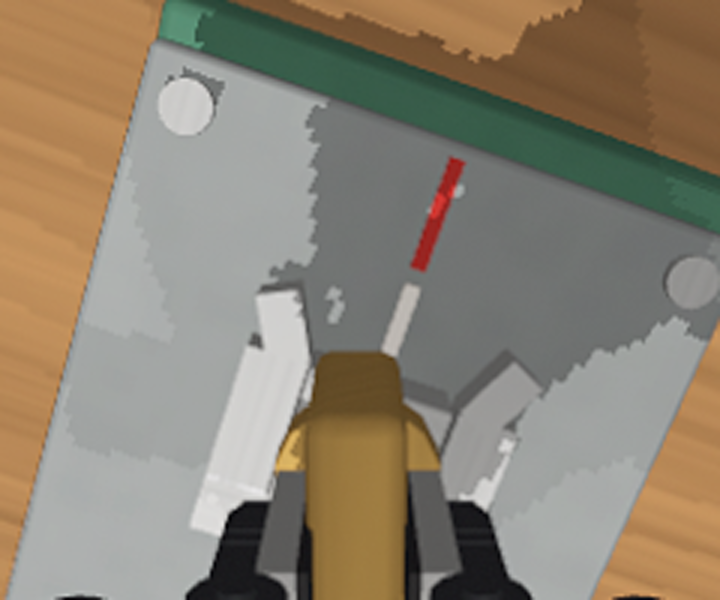

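Grip on bar is good, and the pointer is in line with the mark. I start turning clockwise.

```bash
python3 -m jog '[[[0,0,0],[0.041,0.0017,-0.0914],5],[[0,0,0],[0.041,0.0017,-0.0914],5],[[0,0,0],[0.041,0.0017,-0.0914],5],[[0,0,0],[0,0,0],5]]'; python3 look.py w23; python3 - <<'E'
from h import *
p=np.load("w23.npz")['p'];crop(p,200,80,440,280,3,"pics/w23a.png")
E
```

```text
clock: 13.22
position: [0.5625, 0.186, 0.1114]
ee_rot: [-0.03, 0.977, -0.0, 0.212]
ft_force: [2.1, -1.2, -1.5]
grip_width: 0.145
tcp in seat [ 0.0031 -0.0001  0.0549] rot [-0.0054 -0.0079  0.0207] F [ 1.3 -1.3 -2.2] tq [0.   0.31 0.  ] 13.225 0.1452257905236518
```

View pics/w23a.png

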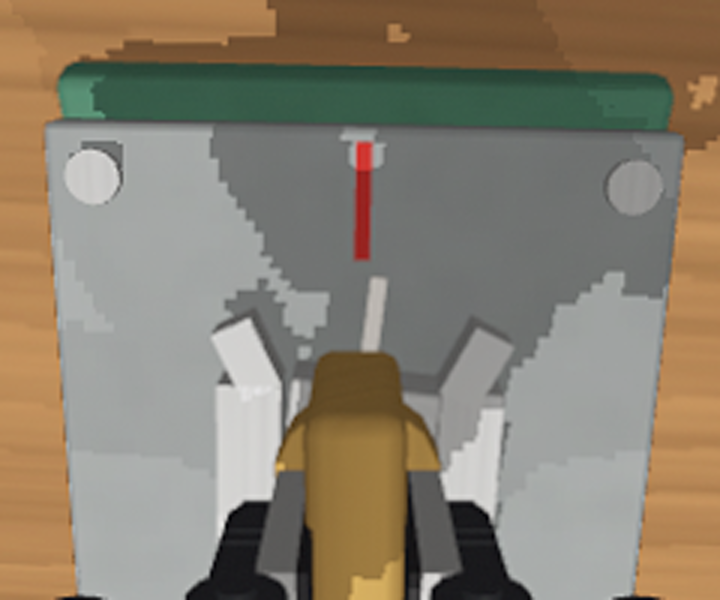

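```bash
python3 -m jog '[[[0,0,0],[0.0488,0.002,-0.11],5],[[0,0,0],[0.0488,0.002,-0.11],5],[[0,0,0],[0.0488,0.002,-0.11],5],[[0,0,0],[0.0488,0.002,-0.11],5],[[0,0,0],[0.0488,0.002,-0.11],5]]'; python3 look.py w24; python3 - <<'E'
from h import *
p=np.load("w24.npz")['p'];crop(p,200,80,440,280,3,"pics/w24a.png")
E
```

```text
clock: 13.9
position: [0.5624, 0.1848, 0.1114]
ee_rot: [0.264, 0.942, 0.059, 0.201]
ft_force: [0.4, -2.6, -0.8]
grip_width: 0.147
tcp in seat [ 0.003  -0.0014  0.0549] rot [-0.01   -0.0055 -0.5847] F [-0.1 -2.6 -0.9] tq [-0.25  0.28  0.32] 13.9 0.1466435506574064
```

View pics/w24a.png

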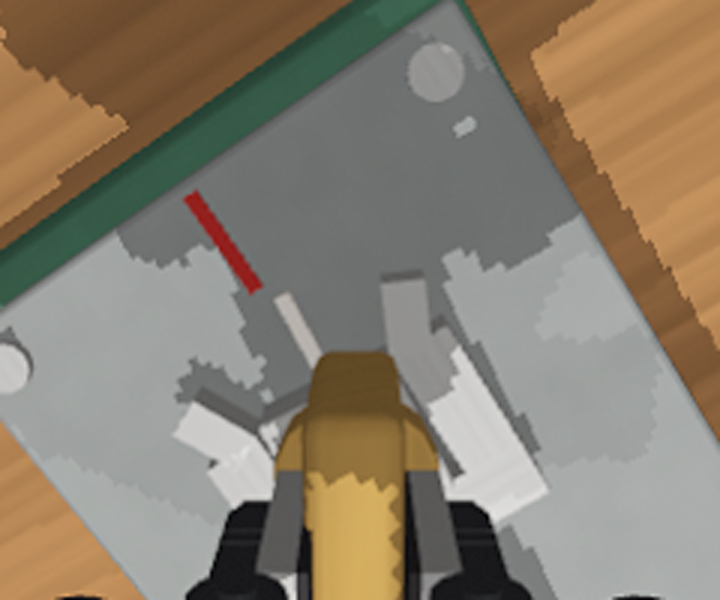

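```bash
python3 -m jog '[[[0,0,0],[0.0285,0.0012,-0.064],5],[[0,0,0],[0,0,0],5]]'; python3 look.py w25;  python3 -m jog '[[[0,0,0],[0.0163,0.0007,-0.0365],5],[[0,0,0],[0,0,0],5]]'; python3 look.py w26
```

```text
clock: 14.2
position: [0.5624, 0.1846, 0.1113]
ee_rot: [0.297, 0.932, 0.066, 0.198]
ft_force: [0.8, -2.3, -2.5]
grip_width: 0.143
tcp in seat [ 0.0029 -0.0016  0.0549] rot [-0.0105 -0.005  -0.6551] F [-0.4 -2.3 -2.6] tq [-0.16  0.16 -0.02] 14.2 0.14272608932974223
clock: 14.5
position: [0.5623, 0.1846, 0.1113]
ee_rot: [0.314, 0.926, 0.07, 0.196]
ft_force: [0.3, -1.5, -1.2]
grip_width: 0.145
tcp in seat [ 0.0028 -0.0016  0.0549] rot [-0.0106 -0.0047 -0.6932] F [-0.2 -1.5 -1.2] tq [-0.2   0.29  0.06] 14.5 0.14491441093376153
```

```bash
python3 -m jog '[[[0,0,0],[0.0163,0.0007,-0.0365],5]]'; python3 look.py w27;  python3 -m jog '[[[0,0,0],[0.0203,0.0008,-0.0457],5]]'; python3 look.py w28; python3 - <<'E'
from h import *
p=np.load("w28.npz")['p'];crop(p,200,80,440,280,3,"pics/w28a.png")
E
```

```text
clock: 14.68
position: [0.5623, 0.1845, 0.1113]
ee_rot: [0.333, 0.92, 0.073, 0.195]
ft_force: [0.3, -2.7, -0.4]
grip_width: 0.143
tcp in seat [ 0.0028 -0.0017  0.0549] rot [-0.0109 -0.0044 -0.7336] F [ 0.  -2.7 -0.4] tq [-0.27  0.31  0.61] 14.675 0.14270144256206535
clock: 14.85
position: [0.5623, 0.1845, 0.1113]
ee_rot: [0.357, 0.911, 0.078, 0.193]
ft_force: [-1.1, -2.4, 0.4]
grip_width: 0.146
tcp in seat [ 0.0027 -0.0017  0.0549] rot [-0.0114 -0.0043 -0.7857] F [-0.9 -2.4  0.8] tq [-0.48  0.35  1.44] 14.85 0.14640489029518328
```

View pics/w28a.png

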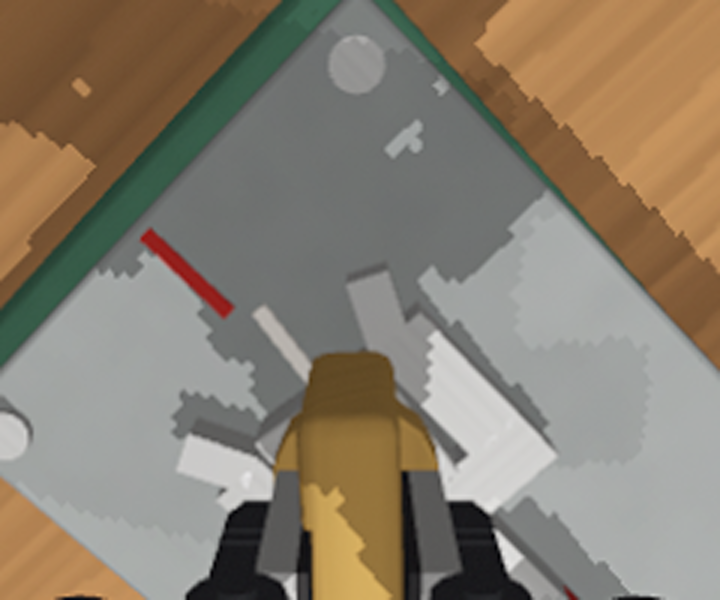

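```bash
python3 -m jog '[[[0,0,0],[-0.0325,-0.0013,0.073],5],[[0,0,0],[0,0,0],5]]'; python3 look.py w29; python3 - <<'E'
from h import *
p=np.load("w29.npz")['p'];crop(p,200,80,440,280,3,"pics/w29a.png")
E
```

```text
clock: 15.15
position: [0.5624, 0.1845, 0.1113]
ee_rot: [0.321, 0.924, 0.071, 0.196]
ft_force: [1.3, -1.6, -1.4]
grip_width: 0.15
tcp in seat [ 0.0028 -0.0017  0.0549] rot [-0.0111 -0.0049 -0.7074] F [ 0.5 -1.7 -1.7] tq [-0.14  0.31  0.18] 15.15 0.1501099243988315
```

View pics/w29a.png

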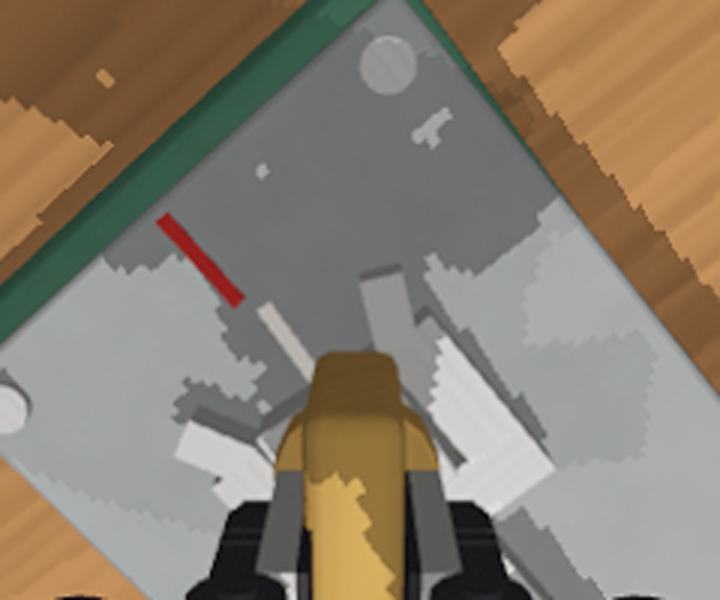

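```bash
cat > ptr.py <<'E'
from h import *
import sys
z=np.load(sys.argv[1]+".npz");M=(z['K'],float(z['k']),z['V']);C=cloud(M,z['d']);r,t=Tseat(.582,.187,.0413);S=(C-t)@r
for a in sys.argv[2:]:
    u,v=eval(a);u=200+u/3;v=80+v/3;i,j=int(round(v)),int(round(u));s=S[i,j];print((s*1e3).round(1),'ang',round(float(np.arctan2(s[1],-s[0])),3))
E
python3 ptr.py w29 265,309 285,340 300,362 167,222 200,260 234,298; echo; python3 ptr.py w22 411,293 402,320 394,345 421,262 438,215 454,170
```

```text
[-31.    2.7   1.6] ang 0.088
[-24.    1.9   2.1] ang 0.081
[-18.6   0.9   2. ] ang 0.051
[-55.    0.2   1.7] ang 0.004
[-45.6  -0.6  -0.4] ang -0.013
[-36.4  -0.2   1.1] ang -0.005

[-30.1   0.1   0.5] ang 0.003
[-24.8   0.1   1.3] ang 0.006
[-19.8   0.    1.9] ang 0.001
[-36.4  -0.2  -1.3] ang -0.007
[-45.8  -0.1   0.1] ang -0.002
[-54.4  -0.2  -1. ] ang -0.004
```

```bash
python3 -m jog '[[[0,0,0],[0,0,0],25],[[0,0,0],[0,0,0],45],[[0,0,0],[0,0,0],60],[[-0.008,-0.0004,0.018],[0,0,0],60],[[-0.016,-0.0007,0.036],[0,0,0],60]]'; python3 -m jog '[[[-0.018,-0.0007,0.04],[0,0,0],60],[[0,0,0],[0,0,0],60]]'; python3 look.py w30;python3 bar.py w30; python3 - <<'E'
from h import *
p,d=cams.camera("side");crop(p,265,90,385,190,6,"pics/s30.png")
E
```

```text
clock: 15.82
position: [0.5373, 0.1837, 0.1646]
ee_rot: [0.323, 0.924, 0.07, 0.195]
ft_force: [-0.6, 0.6, 1.2]
grip_width: 0.598
clock: 16.08
position: [0.5192, 0.184, 0.2085]
ee_rot: [0.323, 0.923, 0.072, 0.196]
ft_force: [-1.3, 0.7, -0.7]
grip_width: 0.602
tcp in seat [ 0.0029 -0.0004  0.1612] rot [-0.0095 -0.0052 -0.7119] F [-1.4  0.8 -0.1] tq [-0.01  0.37 -0.03] 16.075 0.602344174168755
bar 1187 ((-0.48401451110839844, -0.13544654846191406), (13.504277229309082, 48.823333740234375), 49.52299118041992) z 0.06069927059851041
pca yaw -0.7016281683473083 mean [-0.00126555  0.0007843 ]
block top ((65.03412628173828, -1.021775245666504), (14.94240951538086, 27.73267364501953), 89.97584533691406)
redmark ((-46.25713348388672, -0.3594183325767517), (20.567947387695312, 1.9533402919769287), 0.09495551139116287)
```

View pics/w30.png

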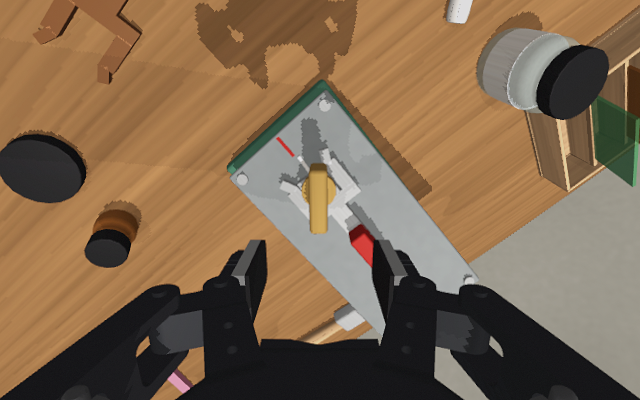

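View pics/s30.png

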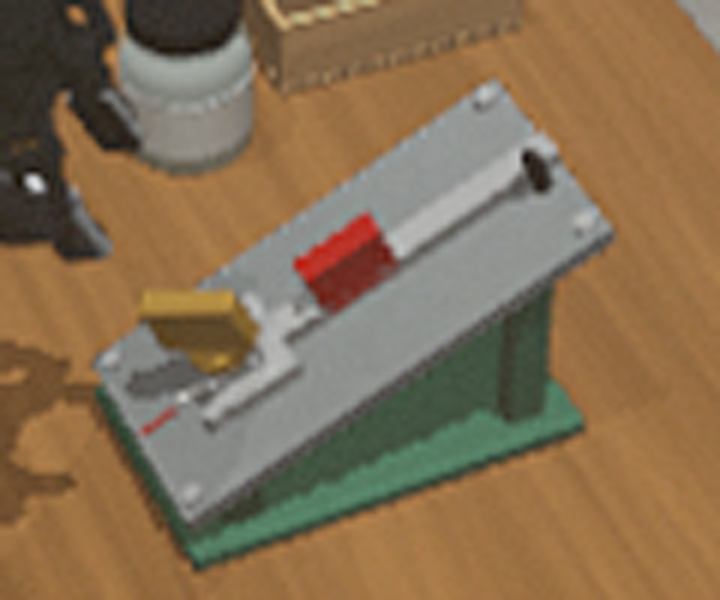

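The bar is at -0.70 rad, so locknut is about 1.6 with the sleeve at about 0.09. The spanner hangs with its tail at the pin. A final top view to check the bystanders, then I hand in.

```bash
python3 - <<'E'
from h import *
p,d=cams.camera("top");cv2.imwrite("pics/topend.png",p[:,:,::-1])
a=np.load("top0.npz")['p'].astype(int)
D=np.abs(a-p).sum(2)>90
for n,(x,y) in dict(pot=(317,234),lid=(315,262),jar=(172,192),bowl=(425,293),spoon=(166,248),wrench=(463,223),pink=(388,138),brown=(247,284)).items(): print(n,D[y-12:y+13,x-12:x+13].mean().round(3))
manip.hand_in()
E
```

```text
pot 0.0
lid 0.0
jar 0.0
bowl 0.0
spoon 0.021
wrench 0.0
pink 0.0
brown 0.272
the job is handed in; nothing more can be done
```

View pics/topend.png

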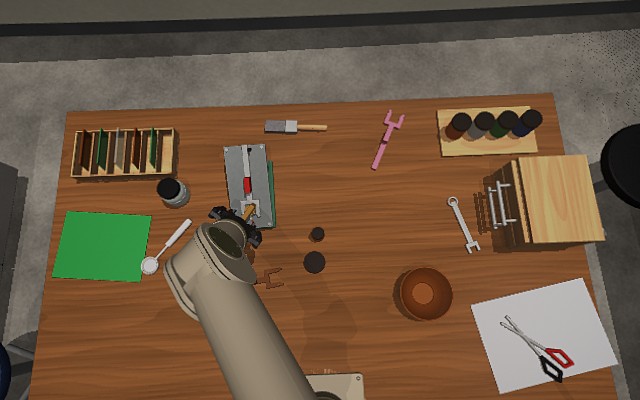

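I hung the steel red-gripped spanner on the square, jaw home and tail beside the pin on its +y side, and let go of it. I then turned the locknut clockwise by its bar to the hard stop, opened the gripper, drew clear and handed in at about 16 s.

- **Locknut:** the torque rose to about 1.4 N m at the stop. The bar came to rest at -0.70 rad, which puts the nut at about 1.6.
- **Pointer:** it was on the mark until I turned the nut. The sleeve then took up its play against the spanner and pin, and the pointer now sits about 0.09 rad clockwise of the mark. That is inside the stated play of about 0.1 rad, but not exactly on the mark; I did not turn it back.
- **Bystanders:** the pot, lid, jar, bowl and small wrench, and the pink spanner, match the first picture. The spoon differs by about 2% of pixels, and I saw no movement. The brown spanner was half hidden by the arm, so only its visible part could be checked by eye.

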